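Strip the wire-bonder fixture pile into its nests

TASK

The bonder's fixture parts have been left in a pile: a clamp bar lies across a round and a square work-holder, which stand on a mounting rail. Take the pile apart and lay each of the four parts flat in the recess of the grey nest plate that is cut to its shape and size, setting them down without dropping or tipping any. Leave the amber bottle and the white dish where they stand.

Things in the scene. Friction and masses are not known exactly. Their poses are not given: they have to be found in the camera images.
- bar_c (a point): Clamp bar: dark steel bar with a bright screw head near each end, 116 (x) x 22 (y) x 30 (z) mm, 0.18 kg, the top of the pile: it starts across both work-holders, its underside 66 mm above the table, roughly parallel to the rail. Origin of this point at the part's centre, half-way up; its z points up, x along its length.
- round_holder_c (a point): Round work-holder: white ceramic cylinder with a dark band, 48 mm diameter, 36 mm high, 0.16 kg, ring of small holes on top. It starts standing on one half of the rail (underside 30 mm above the table), under one end of the clamp bar; centre 34 mm from the rail's centre, along the rail. Origin of this point at the part's centre, half-way up; its z points up.
- square_holder_c (a point): Square work-holder: aluminium block with a dark band, 44 x 44 x 36 (high) mm, 0.17 kg, a small hole near each corner of its top. It starts standing on the other half of the rail, 34 mm from its centre, squared to it within about 4 degrees, under the other end of the clamp bar. Origin of this point at the part's centre, half-way up; its z points up, x and y square to its sides.
- rail_c (a point): Mounting rail: large aluminium bar 136 (x) x 56 (y) x 30 (z) mm, 0.5 kg, dark groove along both long sides; the bottom of the pile, resting on the table. Origin of this point at the part's centre, half-way up; its z points up, x along its length.
- bar_nest_floor (a point): Nest of the clamp bar: fixed grey plate 148 (x) x 54 (y) x 10 (high) mm on the table, with a narrow black-lined recess 132 x 38 mm, 4 mm deep. Point at the centre of the recess floor, 6 mm above the table (rim 4 mm above it); x along its length, z up.
- round_nest_floor (a point): Nest of the round work-holder: fixed grey plate 80 x 80 x 10 mm with a black-lined round recess, 64 mm diameter, 4 mm deep. Point at the centre of the recess floor, 6 mm above the table; z up.
- square_nest_floor (a point): Nest of the square work-holder: fixed grey plate 76 x 76 x 10 mm with a black-lined square recess 60 x 60 mm, 4 mm deep. Point at the centre of the recess floor, 6 mm above the table; x and y square to its sides, z up.
- rail_nest_floor (a point): Nest of the rail: fixed grey plate 168 (x) x 88 (y) x 10 (high) mm with a wide black-lined recess 152 x 72 mm, 4 mm deep. Point at the centre of the recess floor, 6 mm above the table; x along its length, z up.
- solvent_c (a point): Bystander: small amber glass bottle with a white cap, 38 mm diameter, 85 mm high, loose on the table beyond the pile; leave it. Point at its centre, half-way up, z up.
- dish: Bystander: shallow white ceramic dish, 64 mm diameter, 16 mm high, loose on the table to the right, as the robot sees it, between the nests of that side and the edge of the work area; leave it. Origin at the centre of its underside, z up.

How it is judged (in metres and radians):
At the end, for the whole second after the job is handed in: Each of the four parts lies in the recess of its own nest: its centre within 12.5 mm of the recess's centre seen from above, its underside on the recess floor (from 3 mm below to 2 mm above), level within 0.06 rad, and at rest (below 0.02 m/s) (horizontal distance between bar_c and bar_nest_floor below 0.0125 m and z of bar_c in the frame of bar_nest_floor between 0.012 and 0.017 m and angle between each of bar_c, round_holder_c, square_holder_c, rail_c's own z axis and vertical below 0.06 rad and linear speed of each of bar, round_holder, square_holder, rail below 0.02 m/s and horizontal distance between round_holder_c and round_nest_floor below 0.0125 m and z of round_holder_c in the frame of round_nest_floor between 0.015 and 0.02 m and horizontal distance between square_holder_c and square_nest_floor below 0.0125 m and z of square_holder_c in the frame of square_nest_floor between 0.015 and 0.02 m and horizontal distance between rail_c and rail_nest_floor below 0.0125 m and z of rail_c in the frame of rail_nest_floor between 0.012 and 0.017 m); the robot touches nothing.
It fails at once if a part is let fall (moves faster than 0.7 m/s while not held, as after a drop of over 25 mm) ((linear speed of bar above 0.7 m/s and contact force between the fingers and bar below 0.2 N) or (linear speed of round_holder above 0.7 m/s and contact force between the fingers and round_holder below 0.2 N) or (linear speed of square_holder above 0.7 m/s and contact force between the fingers and square_holder below 0.2 N) or (linear speed of rail above 0.7 m/s and contact force between the fingers and rail below 0.2 N)).
It fails at once if a part is tipped over (tilts more than 0.7 rad) (angle between any of bar_c, round_holder_c, square_holder_c, rail_c's own z axis and vertical above 0.7 rad).
It fails at once if the amber bottle is shifted by more than 20 mm (distance of solvent_c from where it was at the start of the episode above 0.02 m).
It fails at once if the white dish is shifted by more than 20 mm (distance of dish from where it was at the start of the episode above 0.02 m).
It also fails if it takes over 128 s, if anything falls off the work surface, if the arm or the gripper's body presses on something with over 40 N, if the wrist force passes 120 N, or if a joint passes its speed limit or range.

ROBOT

A 6-joint arm with a two-finger parallel gripper is mounted at the origin on the work surface. World frame = base frame: x ahead of the robot, y to its left, z up, the work surface at z = 0. Lengths are in mm, angles in rad, forces in N, time in s.
With the tool pointing down it reaches from about 300 to 875 mm from the base axis. Payload 4.2 kg.
Tool frame: the origin (TCP) lies on the front face of the gripper's body, between the roots of the fingers; the fingertips stand env.tip_reach ahead of it and the grasp point (between the pads) lies 54 mm ahead of it (env.tip_reach is the distance from the TCP to the fingertips, in mm); z points along the fingers, y is the line along which they close (so a half turn about z gives the same grasp; the last joint's range is limited). The gripper opens to 85 mm and grips with 20 to 120 N. Pads are 22 mm wide; open, the fingers measure 114 mm over their backs; the gripper's body (76 mm by 85 mm) begins 54 mm behind the grasp point. The pads swing forward as they close: fully open they stand 13 mm farther back than shut.
Start: joints at [-1.133, 0.32, 1.565, -0, 1.257, -0.02], TCP at [254.138, -515.798, 303.938] pointing down, gripper open.
Joint ranges: [-3.11, 3.11], [-0.84, 2.01], [0.21, 2.61], [-1.34, 4.49], [0.05, 2.63], [-2.56, 2.56]. Speed limits (rad/s): [2.57, 2.57, 3.14, 3.14, 3.14, 3.14].

INTERFACE

Orientations are given as a 3x3 rotation matrix whose columns are the frame's x, y, z axes.
In Python, from rig import readout, vision, order, env gives the robot as it stands. The module is installed in compiled form; this text tells all that it offers.
- The arm moves only by the tool send_rows, never from a script. Its argument "motion" is a list of rows, each a list of 4 numbers: the shift along the world's x, y, z in cm, then the turn about the world's z in degrees. In form: [[x, y, z, yaw], ...]. A call has 1 to 20 rows; each row shifts and turns the commanded pose from where the row before left it; what a row does not reach is not made up. A row lasts 1/8 s, in which the tool goes at most 62.5 mm and 10.7 degrees, less where a joint would pass 70% of its speed; a pose out of reach is approached as far as the arm can. A call with a gripper value outside its range is refused whole. "hand" is the closure in counts, from 0 (fully open) to 255 (shut), set as the call begins (left out, the last holds). The fingers move at their own pace and stop on an object; "grip_force" is the grip in N (left out, the last holds). Time passes only in rows, so rows that do not move let the fingers close. It gives the time, the measured TCP pose, the force, the opening and the grip force at its end, in the units of the state.
- readout.sense(): the state, without advancing time (a new reading comes with each control period).
- vision.get_image(name): name is "scene" or "top" or "wrist"; returns the picture (420x560x3 uint8, blue, green, red); there is no depth.
- vision.camera_params(name): a dict with "vertical_fov" (degrees; the focal length in pixels is half the picture's height over the tangent of half this angle, whatever the lens; pixels are square), "cx", "cy" (the principal point, pixels), "R" (3x3) and "t" (3): a world point X has camera coordinates R X + t; the wrist camera has in their place "mount" (4x4, takes a point from camera to tool coordinates, whose origin is the TCP and whose axes are the flange's). Camera axes: x right, y down, z forward; pixel columns grow to the right and rows downward; lengths in mm; the calibration is good to about 2 mm. A picture is of the moment at which its call begins: read the wrist's pose just before it. camera_params takes no time and is no camera call.
- order.finish_job(): hands the job in; it is judged then, once.
Trained networks look in the newest picture that a camera, given by its name, has taken for a name from the list of things; names that differ only in an ending like _2 or _b are one class to them, and where a whole thing is asked for, a point or a joint stands for the part that bears it (a point fixed in the world has none). Each returns a list of dicts, best first, with "score" (0 to 1); they miss things now and then, are a little off and sometimes report something else, mostly with a low value. They report only what shows in the picture. A call takes as long as a camera call.
- vision.recognise(target, camera): "box" ([left, top, right, bottom] in pixels, round what is visible of it).
- vision.masks_of(target, camera): "pixels" (420x560 bool, what is visible of it) and "box" ([left, top, right, bottom] in pixels, round what is visible of it).
The state is a dict: "clock": time; "joints": joint angles; "qvel": joint speeds; "joint_torque": joint torques, N m; "ee_pos": TCP position; "eef_rot": TCP orientation; "contact_force": force on the tool from outside, world axes, zero at the start; "ft_torque": the same for the moment, N m; "finger_gap": finger opening in mm; "grip_force": force on a finger pad.
Only numpy, scipy, OpenCV 4.12 (cv2) and the standard library are available. Lean on these libraries where they do the work, as an engineer would, in place of code of your own. Each camera call takes 0.05 s, during which the arm holds its last target. There are 200 camera calls.

## Working session

There is one attempt and no reset: what is moved stays moved. The work goes in short steps, Python scripts to look and compute and a tool call to move; the robot and the scene stay as the last step left them, time stands still between calls to the robot, and variables do not carry over. Pictures are saved under pics/ and viewed, at most 17 in all, crops included, and the job is handed in when it is done.

Besides the shell and the picture viewer there is one more tool, called after "Emit:" by a JSON object that holds its "method" and its "body", one argument or row to a line. send_rows: Moves the arm, as the interface text tells. Its arguments: {"type":"object","properties":{"motion":{"type":"array","items":{"type":"array","items":{"type":"number"}}},"hand":{"type":"number"},"grip_force":{"type":"number"}},"required":["motion"]}

```bash
mkdir -p pics
python3 - <<'E'
from rig import readout, vision, order, env
import cv2,numpy as np
s=readout.sense();print(s['ee_pos'],s['eef_rot'],s['finger_gap'],env.tip_reach,s['clock'])
for c in ['scene','top']:
    cv2.imwrite(f'pics/{c}0.png',vision.get_image(c));print(c,vision.camera_params(c))
    for n in ['bar_c','round_holder_c','square_holder_c','rail_c','bar_nest_floor','round_nest_floor','square_nest_floor','rail_nest_floor','solvent_c','dish']:
        try:
            r=vision.masks_of(n,c)
            print(n,[(round(q['score'],2),list(map(int,q['box'])),int(q['pixels'].sum())) for q in r[:2]])
        except Exception as e: print(n,e)
print(vision.camera_params('wrist'))
E
```

```text
[ 253.97231039 -515.45568925  303.07605363] [[ 8.97017862e-01  4.41993571e-01 -7.98691582e-04]
 [ 4.41994292e-01 -8.97016387e-01  1.62680109e-03]
 [ 2.59618586e-06 -1.81228676e-03 -9.99998358e-01]] 85.13393537966476 72.6 0.0
scene {'vertical_fov': 57.56887632957639, 'cx': 277.26284901174483, 'cy': 204.82998099827083, 'R': array([[ 0.22727825,  0.97376653, -0.01110565],
       [ 0.6626312 , -0.16299577, -0.73099403],
       [-0.7136277 ,  0.15878009, -0.68229348]]), 't': array([ -56.29615929, -315.54345983, 1358.59232129])}
bar_c [(0.81, [289, 168, 323, 208], 580)]
round_holder_c [(0.67, [288, 181, 303, 202], 171), (0.45, [153, 188, 215, 220], 911)]
square_holder_c [(0.82, [300, 199, 326, 218], 297)]
rail_c [(0.89, [283, 190, 326, 232], 578)]
bar_nest_floor [(0.86, [150, 186, 215, 221], 942), (0.49, [290, 170, 323, 209], 592)]
round_nest_floor [(0.86, [195, 241, 226, 278], 1008)]
square_nest_floor [(0.55, [373, 215, 415, 250], 854)]
rail_nest_floor [(0.55, [363, 159, 431, 183], 1279)]
solvent_c [(0.93, [315, 245, 337, 278], 470)]
dish [(0.76, [123, 244, 153, 267], 476)]
top {'vertical
[... 578 characters left out ...]
 [(0.64, [328, 178, 358, 206], 768)]
square_nest_floor [(0.66, [174, 170, 205, 198], 650)]
rail_nest_floor [(0.96, [119, 238, 183, 273], 1773)]
solvent_c [(0.75, [252, 151, 266, 165], 168)]
dish [(0.76, [386, 191, 407, 216], 307), (0.33, [334, 245, 385, 277], 977)]
{'vertical_fov': 61.78669435433, 'cx': 288.0015777078184, 'cy': 205.65126878706823, 'mount': array([[-4.93313016e-04, -9.57664044e-01, -2.87887713e-01,
         7.22925961e+01],
       [ 9.99999875e-01, -4.48409283e-04, -2.21918146e-04,
        -1.07880066e+00],
       [ 8.34315066e-05, -2.87887787e-01,  9.57664145e-01,
        -6.91363616e+01],
       [ 0.00000000e+00,  0.00000000e+00,  0.00000000e+00,
         1.00000000e+00]])}
```

```bash
cat > h.py <<'E'
import numpy as np,cv2
from rig import readout, vision, order, env
from scipy.spatial.transform import Rotation
def K(p):
    f=210/np.tan(np.radians(p['vertical_fov']/2)); return f
def cam(name,s=None):
    p=vision.camera_params(name)
    if name!='wrist': return p['R'],p['t'],K(p),p['cx'],p['cy']
    s=s or readout.sense(); M=p['mount']; Rt=np.array(s['eef_rot']);
    Rc=Rt@M[:3,:3]; o=Rt@M[:3,3]+s['ee_pos']
    return Rc.T,-Rc.T@o,K(p),p['cx'],p['cy']
def ray(c,u,v,z):
    R,t,f,cx,cy=c; d=R.T@np.array([(u-cx)/f,(v-cy)/f,1]); o=-R.T@t
    return (o+d*(z-o[2])/d[2])[:2]
def proj(c,X):
    R,t,f,cx,cy=c; q=R@np.array(X)+t; return q[0]/q[2]*f+cx,q[1]/q[2]*f+cy
def rect(c,mask,z):
    "min-area rectangle on plane z: centre, sizes, long axis angle deg"
    m=mask.astype(np.uint8); k=cv2.findContours(m,cv2.RETR_EXTERNAL,cv2.CHAIN_APPROX_NONE)[0]
    k=max(k,key=cv2.contourArea)[:,0]
    P=np.array([ray(c,u,v,z) for u,v in k],np.float32)
    (x,y),(w,h),a=cv2.minAreaRect(P)
    if w<h: a+=90; w,h=h,w
    return np.round([x,y,w,h,(a+90)%180-90],1)
E
python3 - <<'E'
from h import *
c=cam('top');im=vision.get_image('top')
for n,z in [('bar_c',96),('bar_nest_floor',10),('round_nest_floor',10),('square_nest_floor',10),('rail_nest_floor',10),('solvent_c',85),('dish',16)]:
    r=vision.masks_of(n,'top')
    if r: print(n,rect(c,r[0]['pixels'],z))
cv2.imwrite('pics/t1.png',cv2.resize(im[130:300,100:440],None,fx=2.3,fy=2.3,interpolation=cv2.INTER_CUBIC))
E
```

```text
bar_c [507.1  14.2 116.9  23.8  17. ]
bar_nest_floor [ 398.  -288.4  149.7   56.1  -72.7]
round_nest_floor [ 604.4 -239.3   83.8   81.9  -88.9]
rail_nest_floor [414.4 317.8 169.6  87.8  87.8]
solvent_c [689.6   2.1  42.8  34.3  26.1]
dish [ 563.3 -402.1   61.6   59.2   43.5]
```

View pics/t1.png

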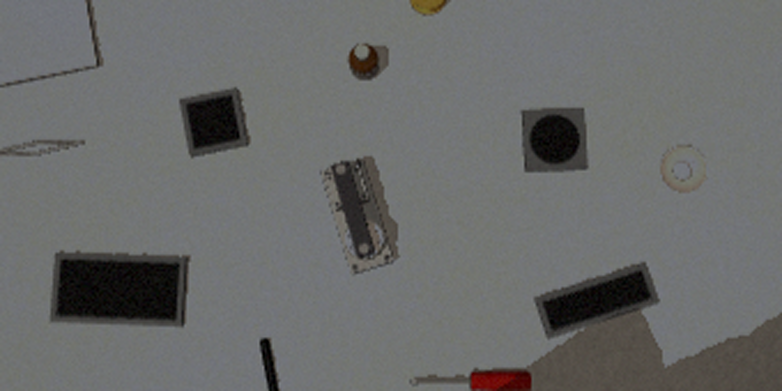

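View pics/scene0.png

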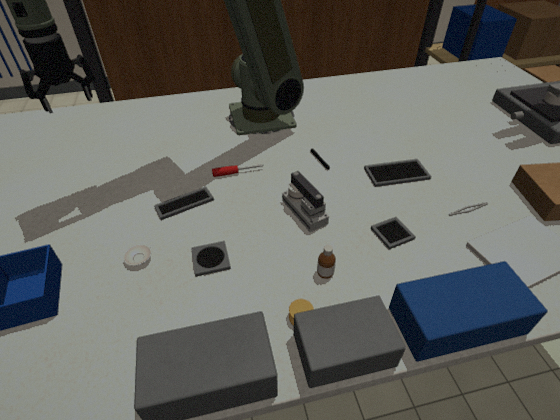

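Emit:
{"method": "send_rows", "body": {
  "motion": [
    [2.1,4.4,0,-0.8],
    [2.1,4.4,0,-0.8],
    [2.1,4.4,0,-0.8],
    [2.1,4.4,0,-0.8],
    [2.1,4.4,0,-0.8],
    [2.1,4.4,0,-0.8],
    [2.1,4.4,0,-0.8],
    [2.1,4.4,0,-0.8],
    [2.1,4.4,0,-0.8],
    [2.1,4.4,0,-0.8],
    [2.1,4.4,0,-0.8],
    [2.1,4.4,0,-0.4],
    [0,0,0,0],
    [0,0,0,0]
  ],
  "hand": 0,
  "grip_force": 50
}}

```text
clock: 3.25
ee_pos: [505.8, 12.0, 303.8]
eef_rot: [[0.956, 0.293, -0.001], [0.293, -0.956, -0.001], [-0.001, 0.0, -1.0]]
contact_force: [0.7, -1.0, 0.4]
finger_gap: 85.5
grip_force: 0.0
```

```bash
cat > look.py <<'E'
import sys
from h import *
s=readout.sense();c=cam('wrist',s);im=vision.get_image('wrist');cv2.imwrite('pics/%s.png'%sys.argv[1],im)
R=np.array(s['eef_rot']);print('tcp',np.round(s['ee_pos'],1),'yaw y-axis',np.degrees(np.arctan2(R[1,1],R[0,1])).round(1),'j6',s['joints'][5],'t',s['clock'],'gap',s['finger_gap'],'g',s['grip_force'],np.round(s['contact_force'],1))
for a in sys.argv[2:]:
    n,z=a.split(':')
    for r in vision.masks_of(n,'wrist')[:2]: print(n,round(r['score'],2),np.round(r['box']),rect(c,r['pixels'],float(z)))
E
python3 look.py w1 bar_c:96 round_holder_c:66 square_holder_c:66 rail_c:30
```

```text
tcp [505.8  12.  303.8] yaw y-axis -72.9 j6 1.2744734244126412 t 3.25 gap 85.51733668562937 g 0.0 [ 0.7 -1.   0.4]
bar_c 0.72 [273. 115. 303. 252.] [509.5  13.7 115.7  21.7  16.4]
bar_c 0.31 [257. 104. 320. 239.] [534.1  20.5  81.6  45.3  18.4]
round_holder_c 0.96 [263. 188. 317. 240.] [482.5 -13.6  48.5  14.8  17.6]
square_holder_c 0.71 [262. 119. 315. 169.] [535.   39.4  43.1   9.6  15.9]
rail_c 0.65 [260. 103. 320. 237.] [524.4  16.6 101.3  55.   19.6]
```

View pics/w1.png

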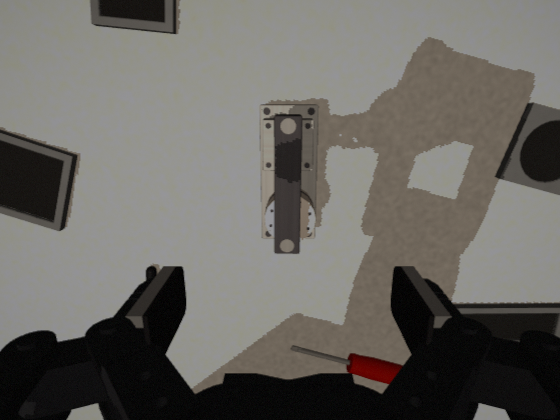

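Emit:
{"method": "send_rows", "body": {
  "motion": [
    [0.27,0.2,-4,0],
    [0,0,-4,0],
    [0,0,-4,0],
    [0,0,-3,0],
    [0,0,-1,0],
    [0,0,0,0],
    [0,0,0,0]
  ]
}}

```text
clock: 4.38
ee_pos: [509.7, 14.1, 145.2]
eef_rot: [[0.956, 0.293, 0.003], [0.293, -0.956, -0.0], [0.003, 0.001, -1.0]]
contact_force: [-0.7, -0.9, 0.5]
finger_gap: 85.3
grip_force: 0.0
```

Emit:
{"method": "send_rows", "body": {
  "motion": [
    [0,0,0,0],
    [0,0,0,0],
    [0,0,0,0],
    [0,0,0,0],
    [0,0,0,0],
    [0,0,0,0],
    [0,0,0,0],
    [0,0,0,0]
  ],
  "hand": 255
}}

```text
clock: 5.38
ee_pos: [509.1, 14.1, 144.2]
eef_rot: [[0.956, 0.293, 0.001], [0.293, -0.956, -0.0], [0.001, 0.0, -1.0]]
contact_force: [-0.6, -1.2, 5.3]
finger_gap: 21.1
grip_force: 50.0
```

```bash
python3 look.py w2 bar_c:96 round_holder_c:66 square_holder_c:66
```

```text
tcp [509.1  14.1 144.2] yaw y-axis -73.0 j6 1.2789902979686756 t 5.375 gap 21.05080228960667 g 50.01711845397949 [-0.6 -1.2  5.3]
bar_c 0.79 [254. 138. 322. 379.] [520.1  18.1  97.   22.2  17. ]
round_holder_c 0.73 [255. 339. 325. 366.] [466.  -15.1  13.8   5.   15.5]
```

View pics/w2.png

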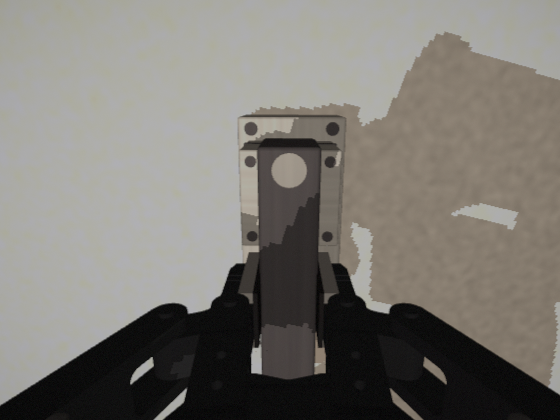

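Emit:
{"method": "send_rows", "body": {
  "motion": [
    [0,0,0.5,0],
    [0,0,1,0],
    [0,0,2,0],
    [0,0,4,0],
    [0,0,4,0],
    [0,0,0,0]
  ]
}}

```text
clock: 6.32
ee_pos: [510.2, 14.3, 262.3]
eef_rot: [[0.956, 0.293, 0.007], [0.293, -0.956, 0.0], [0.007, 0.002, -1.0]]
contact_force: [0.6, 0.8, -1.4]
finger_gap: 21.2
grip_force: 49.2
```

Run:
```python
from h import *
s=readout.sense();c=cam('wrist',s)
print(s['ee_pos'],s['finger_gap'])
p=dict(s);p['ee_pos']=[509.1,14.1,144.2]
e=ray(cam('wrist',p),290,140,96);print('far end',e,'dist along',(e-[509.1,14.1])@[.956,.293])
im=vision.get_image('top')
for n,z in [('round_nest_floor',10),('square_nest_floor',10),('bar_nest_floor',10)]:
    for cc in['top','scene']:
        if cc=='scene': vision.get_image(cc)
        r=vision.masks_of(n,cc)
        for q in r[:1]: print(n,cc,q['score'],rect(cam(cc),q['pixels'],z))
```

```text
[510.21381405  14.28127695 262.32415509] 21.174914506961912
far end [566.24620612  31.74272426] dist along 59.8010912632621
round_nest_floor top 0.72 [ 604.1 -240.2   81.    80.9  -87.7]
round_nest_floor scene 0.68 [ 609.6 -241.4   91.3   80.3    2.2]
square_nest_floor top 0.7 [630.4 200.9  76.4  75.7 -78.9]
square_nest_floor scene 0.61 [634.9 198.3  86.2  86.1 -76.8]
bar_nest_floor top 0.74 [ 398.1 -288.9  150.8   56.2  -72. ]
bar_nest_floor scene 0.96 [ 403.5 -290.2  149.9   70.4  -73.4]
```

Emit:
{"method": "send_rows", "body": {
  "motion": [
    [-1.1,-3.05,0,9],
    [-1.1,-3.05,0,9],
    [-1.1,-3.05,0,9],
    [-1.1,-3.05,0,9],
    [-1.1,-3.05,0,9],
    [-1.1,-3.05,0,9],
    [-1.1,-3.05,0,9],
    [-1.1,-3.05,0,9],
    [-1.1,-3.05,0,9],
    [-1.1,-3.0,0,9.5],
    [0,0,0,0],
    [0,0,0,0],
    [0,0,0,0]
  ]
}}

```text
clock: 8.45
ee_pos: [399.1, -289.5, 258.8]
eef_rot: [[-0.302, 0.953, -0.0], [0.953, 0.302, 0.0], [0.0, 0.0, -1.0]]
contact_force: [-0.6, -0.8, -2.2]
finger_gap: 21.1
grip_force: 49.2
```

```bash
python3 look.py w3 bar_nest_floor:10 bar_c:214
```

```text
tcp [ 399.1 -289.5  258.8] yaw y-axis 17.6 j6 -0.9576180075811199 t 8.45 gap 21.142805613326445 g 49.245972633361816 [-0.6 -0.8 -2.2]
bar_nest_floor 0.61 [259.  99. 319. 140.] [ 382.  -235.3   53.6   32.6   16.5]
bar_c 0.75 [254. 140. 324. 377.] [ 393.3 -275.    94.3   21.2  -72.5]
```

View pics/w3.png

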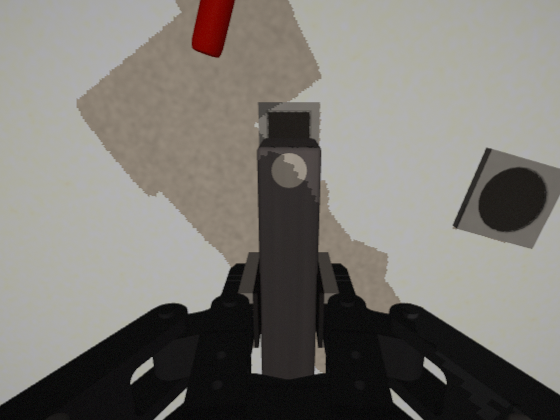

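Emit:
{"method": "send_rows", "body": {
  "motion": [
    [0.05,-0.2,-4,0],
    [0,0,-4,0],
    [0,0,-4,0],
    [0,0,-3,0],
    [0,0,-1,0],
    [0,0,-0.5,0],
    [0,0,-0.4,0],
    [0,0,0,0],
    [0,0,0,0]
  ]
}}

```text
clock: 9.72
ee_pos: [399.6, -292.5, 90.6]
eef_rot: [[-0.301, 0.954, 0.001], [0.954, 0.301, -0.001], [-0.001, 0.001, -1.0]]
contact_force: [-0.3, -0.7, -1.4]
finger_gap: 21.2
grip_force: 49.2
```

Emit:
{"method": "send_rows", "body": {
  "motion": [
    [0,0,-0.3,0],
    [0,0,-0.2,0],
    [0,0,-0.1,0],
    [0,0,-0.1,0],
    [0,0,0,0],
    [0,0,0,0]
  ]
}}

```text
clock: 10.48
ee_pos: [399.3, -292.3, 84.3]
eef_rot: [[-0.301, 0.954, 0.0], [0.954, 0.301, -0.0], [-0.0, 0.0, -1.0]]
contact_force: [-3.3, 2.7, 12.1]
finger_gap: 21.3
grip_force: 51.1
```

Seated (12 N up). Release, rise, and look.

Emit:
{"method": "send_rows", "body": {
  "motion": [
    [0,0,0,0],
    [0,0,0,0],
    [0,0,0,0],
    [0,0,0,0],
    [0,0,0,0],
    [0,0,0.5,0],
    [0,0,2,0],
    [0,0,4,0],
    [0,0,5,0],
    [0,0,5,0],
    [0,0,0,0],
    [0,0,0,0]
  ],
  "hand": 0
}}

```text
clock: 11.98
ee_pos: [398.9, -291.9, 247.6]
eef_rot: [[-0.301, 0.954, -0.001], [0.954, 0.301, 0.001], [0.001, -0.0, -1.0]]
contact_force: [0.7, -0.3, -0.7]
finger_gap: 85.4
grip_force: 0.0
```

```bash
python3 look.py w4 bar_nest_floor:10 bar_c:36 round_nest_floor:10
```

```text
tcp [ 398.9 -291.9  247.6] yaw y-axis 17.5 j6 -0.9611547828445509 t 11.975 gap 85.36132396977398 g 0.0 [ 0.7 -0.3 -0.7]
bar_nest_floor 0.65 [259.  97. 323. 262.] [ 398.8 -289.7  146.4   53.8  -72.5]
bar_c 0.61 [274. 119. 304. 255.] [ 398.1 -289.3  115.4   22.4  -73.1]
round_nest_floor 0.74 [459. 148. 560. 248.] [ 602.6 -241.8   88.9   80.4    1.6]
```

View pics/w4.png

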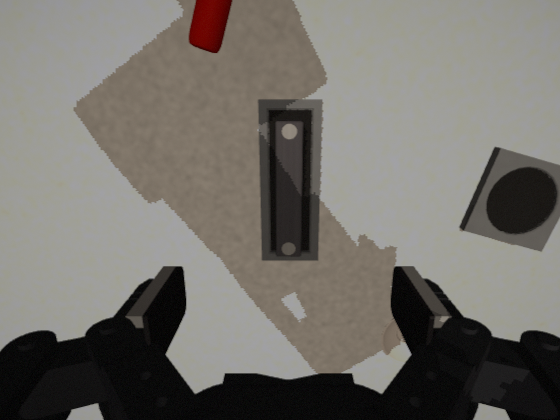

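Emit:
{"method": "send_rows", "body": {
  "motion": [
    [0.9,3,0.4,-9],
    [0.9,3,0.4,-9],
    [0.9,3,0.4,-9],
    [0.9,3,0.4,-9],
    [0.9,3,0.4,-9],
    [0.9,3,0.4,-9],
    [0.9,3,0.4,-9],
    [0.9,3,0.4,-9],
    [0.9,3,0.4,-9],
    [0.9,3,0.4,-9],
    [0,0,0,0],
    [0,0,0,0],
    [0,0,0,0]
  ]
}}

```text
clock: 13.8
ee_pos: [489.0, 6.9, 287.5]
eef_rot: [[0.954, 0.301, -0.001], [0.301, -0.954, -0.0], [-0.001, -0.0, -1.0]]
contact_force: [0.1, -0.9, 1.0]
finger_gap: 85.8
grip_force: 0.0
```

```bash
python3 look.py w5 round_holder_c:66 square_holder_c:66 rail_c:30
```

```text
tcp [489.    6.9 287.5] yaw y-axis -72.5 j6 1.2561818973997136 t 13.8 gap 85.82171128011943 g 0.0 [ 0.1 -0.9  1. ]
round_holder_c 0.73 [266. 171. 316. 231.] [477.9   2.2  53.8  46.   17.5]
square_holder_c 0.76 [260. 102. 316. 155.] [538.2  23.3  44.5  43.6 -72.9]
rail_c 0.84 [259.  83. 323. 224.] [506.7  12.3 134.5  55.6  16.9]
rail_c 0.25 [510.  87. 559. 179.] [ 602.  -209.    74.6   54.3    2.3]
```

View pics/w5.png

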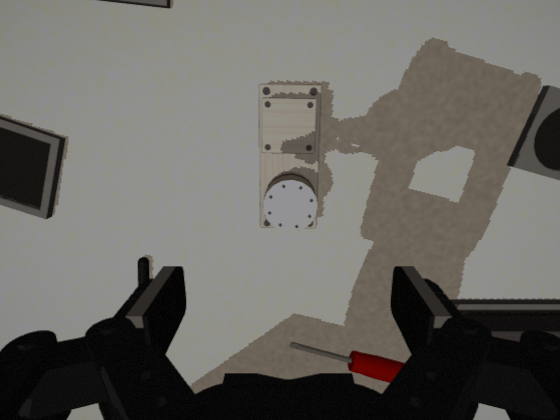

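Emit:
{"method": "send_rows", "body": {
  "motion": [
    [-0.7,-0.25,-2,0],
    [-0.7,-0.25,-4,0],
    [0,0,-4,0],
    [0,0,-4,0],
    [0,0,-2,0],
    [0,0,-1,0],
    [0,0,0,0],
    [0,0,0,0],
    [0,0,0,0]
  ]
}}

```text
clock: 15.12
ee_pos: [475.8, 2.7, 118.8]
eef_rot: [[0.954, 0.301, 0.002], [0.301, -0.954, -0.0], [0.002, 0.001, -1.0]]
contact_force: [-0.0, -0.4, 0.1]
finger_gap: 85.4
grip_force: 0.0
```

Emit:
{"method": "send_rows", "body": {
  "motion": [
    [-0.1,-0.1,-0.5,0],
    [0,0,-0.5,0],
    [0,0,0,0],
    [0,0,0,0]
  ]
}}

```text
clock: 15.62
ee_pos: [474.4, 1.7, 107.9]
eef_rot: [[0.954, 0.301, -0.0], [0.301, -0.954, -0.0], [-0.0, 0.0, -1.0]]
contact_force: [-0.7, -0.0, 0.3]
finger_gap: 85.3
grip_force: 0.0
```

Emit:
{"method": "send_rows", "body": {
  "motion": [
    [0,0,0,0],
    [0,0,0,0],
    [0,0,0,0],
    [0,0,0,0],
    [0,0,0,0],
    [0,0,0,0],
    [0,0,0,0]
  ],
  "hand": 255
}}

```text
clock: 16.5
ee_pos: [474.6, 1.7, 108.4]
eef_rot: [[0.954, 0.301, 0.001], [0.301, -0.954, -0.0], [0.001, 0.0, -1.0]]
contact_force: [-0.5, -1.0, 5.0]
finger_gap: 46.7
grip_force: 51.3
```

Emit:
{"method": "send_rows", "body": {
  "motion": [
    [0,0,0.5,0],
    [0,0,1,0],
    [0,0,3,0],
    [0,0,4,0],
    [0,0,4,0],
    [1.3,-2.4,0,0],
    [2.1,-4,0,0],
    [2.1,-4,0,0],
    [2.1,-4,0,0],
    [2.1,-4,0,0],
    [2.1,-4,0,0],
    [1.2,-1.8,0,0],
    [0,0,0,0],
    [0,0,0,0],
    [0,0,0,0]
  ]
}}

```text
clock: 18.38
ee_pos: [603.8, -239.3, 233.1]
eef_rot: [[0.953, 0.302, -0.0], [0.302, -0.953, 0.0], [-0.0, -0.0, -1.0]]
contact_force: [0.7, -0.2, -2.1]
finger_gap: 46.6
grip_force: 51.9
```

```bash
python3 look.py w6 round_nest_floor:10 round_holder_c:180
python3 - <<'E'
from h import *
im=cv2.imread('pics/w6.png');s=readout.sense();c=cam('wrist',s)
for a in range(0,360,45):
    x=604+40*np.cos(np.radians(a));y=-240.5+40*np.sin(np.radians(a))
    if a%90==45: x=604+40*np.sign(x-604);y=-240.5+40*np.sign(y+240.5)
    u,v=proj(c,[x,y,10]);cv2.circle(im,(int(u),int(v)),3,(0,0,255),-1)
cv2.imwrite('pics/w6b.png',im)
E
```

```text
tcp [ 603.8 -239.3  233.1] yaw y-axis -72.4 j6 0.8688959291256753 t 18.375 gap 46.59740629034515 g 51.88110530376434 [ 0.7 -0.2 -2.1]
round_nest_floor 0.87 [241. 129. 352. 230.] [ 607.  -242.1   80.1   79.9    2.7]
round_holder_c 0.68 [221. 356. 350. 376.] [ 569.2 -248.4   54.     9.2  -72.4]
round_holder_c 0.65 [225. 214. 352. 363.] [ 602.  -237.2   63.    51.1   35.6]
```

View pics/w6b.png

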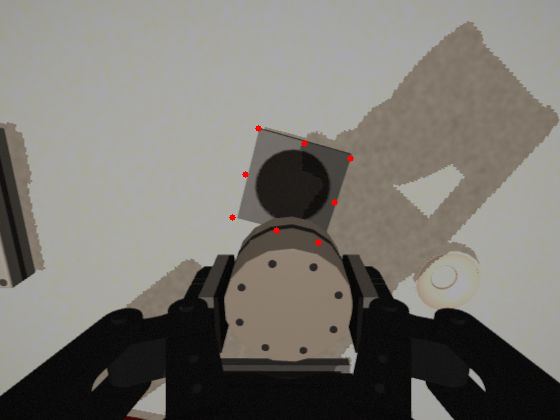

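Emit:
{"method": "send_rows", "body": {
  "motion": [
    [0.1,-0.25,-3,0],
    [0,0,-4,0],
    [0,0,-4,0],
    [0,0,-2,0],
    [0,0,-0.8,0],
    [0,0,0,0],
    [0,0,0,0],
    [0,0,0,0]
  ]
}}

```text
clock: 19.52
ee_pos: [605.8, -243.0, 96.2]
eef_rot: [[0.954, 0.301, 0.002], [0.301, -0.954, -0.001], [0.002, 0.001, -1.0]]
contact_force: [0.7, -0.8, -1.7]
finger_gap: 46.7
grip_force: 51.9
```

Emit:
{"method": "send_rows", "body": {
  "motion": [
    [0,0,-0.5,0],
    [0,0,-0.3,0],
    [0,0,-0.2,0],
    [0,0,-0.1,0],
    [0,0,-0.1,0],
    [0,0,0,0],
    [0,0,0,0]
  ]
}}

```text
clock: 20.4
ee_pos: [605.2, -242.7, 84.4]
eef_rot: [[0.954, 0.301, 0.0], [0.301, -0.954, -0.0], [0.0, 0.0, -1.0]]
contact_force: [-2.9, 2.1, 7.0]
finger_gap: 46.8
grip_force: 52.7
```

Emit:
{"method": "send_rows", "body": {
  "motion": [
    [0,0,0,0],
    [0,0,0,0],
    [0,0,0,0],
    [0,0,0,0],
    [0,0,0.5,0],
    [0,0,2,0],
    [0,0,4,0],
    [0,0,5,0],
    [0,0,5,0],
    [0,0,3,0],
    [0,0,0,0],
    [0,0,0,0]
  ],
  "hand": 0
}}

```text
clock: 21.9
ee_pos: [604.8, -242.6, 276.9]
eef_rot: [[0.954, 0.301, -0.002], [0.301, -0.954, 0.001], [-0.001, -0.001, -1.0]]
contact_force: [-0.7, 0.7, 0.1]
finger_gap: 85.4
grip_force: 0.0
```

```bash
python3 look.py w7 round_nest_floor:10 round_holder_c:42
```

```text
tcp [ 604.8 -242.6  276.9] yaw y-axis -72.5 j6 0.8658061435932154 t 21.9 gap 85.35518587854327 g 0.0 [-0.7  0.7  0.1]
round_nest_floor 0.89 [242. 127. 341. 220.] [ 606.2 -242.1   81.2   80.2    2.7]
round_holder_c 0.59 [264. 150. 315. 209.] [ 606.7 -241.6   48.9   47.7  -27.7]
```

View pics/w7.png

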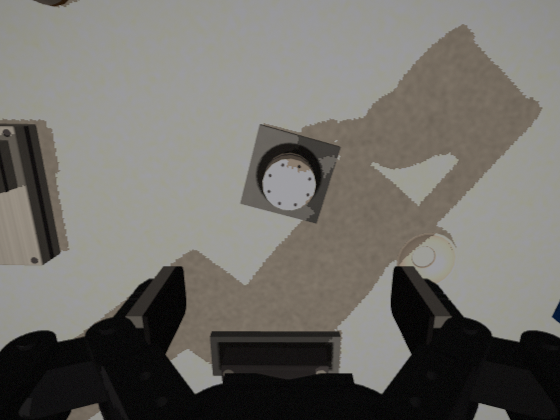

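Emit:
{"method": "send_rows", "body": {
  "motion": [
    [-1.1,4.4,0,0],
    [-1.1,4.4,0,0],
    [-1.1,4.4,0,0],
    [-1.1,4.4,0,0],
    [-1.1,4.4,0,0],
    [-1.1,4.5,0,0],
    [0,0,0,0],
    [0,0,0,0],
    [0,0,0,0]
  ]
}}

```text
clock: 23.18
ee_pos: [539.6, 21.2, 277.6]
eef_rot: [[0.954, 0.3, -0.0], [0.3, -0.954, -0.0], [-0.001, 0.0, -1.0]]
contact_force: [-0.1, -0.4, -0.3]
finger_gap: 85.3
grip_force: 0.0
```

```bash
python3 look.py w8 square_holder_c:66 rail_c:30 square_nest_floor:10
```

```text
tcp [539.6  21.2 277.6] yaw y-axis -72.5 j6 1.284441282573319 t 23.175 gap 85.27395446900225 g 0.0 [-0.1 -0.4 -0.3]
square_holder_c 0.56 [262. 161. 315. 220.] [541.8  24.   50.   43.9  16.1]
rail_c 0.96 [259. 142. 320. 282.] [508.1  12.9 137.9  55.8  16.9]
square_nest_floor 0.74 [ 76.   1. 172.  68.] [620.3 196.3  79.7  56.3 -78.1]
```

Emit:
{"method": "send_rows", "body": {
  "motion": [
    [-0.05,0.2,-3,0],
    [0,0,-4,0],
    [0,0,-4,0],
    [0,0,-3,0],
    [0,0,-1.5,0],
    [0,0,-0.5,0],
    [0,0,0,0],
    [0,0,0,0],
    [0,0,0,0]
  ]
}}

```text
clock: 24.5
ee_pos: [539.3, 24.2, 118.8]
eef_rot: [[0.954, 0.301, 0.002], [0.301, -0.954, -0.0], [0.002, 0.001, -1.0]]
contact_force: [0.4, 0.5, 0.6]
finger_gap: 84.9
grip_force: 0.0
```

Emit:
{"method": "send_rows", "body": {
  "motion": [
    [0,-0.05,-0.5,0],
    [0,0,-0.5,0],
    [0,0,0,0],
    [0,0,0,0]
  ]
}}

```text
clock: 25.0
ee_pos: [538.8, 23.7, 107.8]
eef_rot: [[0.954, 0.301, -0.0], [0.301, -0.954, -0.0], [-0.0, 0.0, -1.0]]
contact_force: [-0.2, 0.4, 0.7]
finger_gap: 85.6
grip_force: 0.0
```

Emit:
{"method": "send_rows", "body": {
  "motion": [
    [0,0,0,0],
    [0,0,0,0],
    [0,0,0,0],
    [0,0,0,0],
    [0,0,0,0],
    [0,0,0,0],
    [0,0,0,0]
  ],
  "hand": 255
}}

```text
clock: 25.88
ee_pos: [539.2, 23.7, 108.3]
eef_rot: [[0.954, 0.301, 0.001], [0.301, -0.954, -0.0], [0.001, 0.0, -1.0]]
contact_force: [1.5, -0.4, 4.8]
finger_gap: 43.3
grip_force: 52.5
```

Emit:
{"method": "send_rows", "body": {
  "motion": [
    [0,0,0.5,0],
    [0,0,1,0],
    [0,0,3,0],
    [0,0,4,0],
    [0,0,4,0],
    [1.8,3.5,0,-1],
    [1.8,3.5,0,-1],
    [1.8,3.5,0,-1],
    [1.8,3.5,0,-1],
    [1.8,3.5,0,-1],
    [0,0,0,-1],
    [0,0,0,0],
    [0,0,0,0]
  ]
}}

```text
clock: 27.5
ee_pos: [628.3, 197.7, 233.0]
eef_rot: [[0.98, 0.199, -0.001], [0.199, -0.98, -0.001], [-0.001, 0.0, -1.0]]
contact_force: [-0.4, -0.0, -1.7]
finger_gap: 43.3
grip_force: 51.8
```

```bash
python3 look.py w9 square_nest_floor:10
```

```text
tcp [628.3 197.7 233. ] yaw y-axis -78.5 j6 1.6579329802655722 t 27.5 gap 43.33492408297819 g 51.804760694503784 [-0.4 -0.  -1.7]
square_nest_floor 0.91 [241. 137. 334. 220.] [634.1 201.   75.8  73.  -78.5]
```

View pics/w9.png

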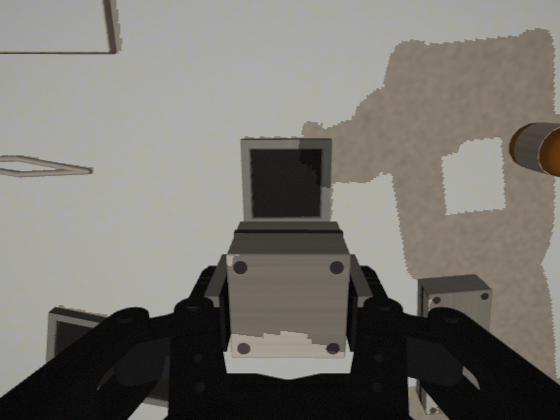

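Emit:
{"method": "send_rows", "body": {
  "motion": [
    [0.4,0.27,-3,0],
    [0,0,-4,0],
    [0,0,-4,0],
    [0,0,-2,0],
    [0,0,-0.8,0],
    [0,0,0,0],
    [0,0,0,0],
    [0,0,0,0]
  ]
}}

```text
clock: 28.6
ee_pos: [633.4, 201.6, 96.2]
eef_rot: [[0.98, 0.2, 0.002], [0.2, -0.98, 0.001], [0.002, -0.0, -1.0]]
contact_force: [-0.4, 0.7, -1.8]
finger_gap: 43.2
grip_force: 51.8
```

Emit:
{"method": "send_rows", "body": {
  "motion": [
    [0,0,-0.5,0],
    [0,0,-0.3,0],
    [0,0,-0.2,0],
    [0,0,-0.1,0],
    [0,0,-0.1,0],
    [0,0,0,0],
    [0,0,0,0]
  ]
}}

```text
clock: 29.48
ee_pos: [632.7, 201.4, 84.3]
eef_rot: [[0.98, 0.2, 0.0], [0.2, -0.98, -0.0], [0.0, 0.0, -1.0]]
contact_force: [-3.5, -0.8, 6.5]
finger_gap: 43.5
grip_force: 53.0
```

Emit:
{"method": "send_rows", "body": {
  "motion": [
    [0,0,0,0],
    [0,0,0,0],
    [0,0,0,0],
    [0,0,0,0],
    [0,0,0.5,0],
    [0,0,2,0],
    [0,0,4,0],
    [0,0,5,0],
    [0,0,5,0],
    [0,0,3,0],
    [0,0,0,0],
    [0,0,0,0]
  ],
  "hand": 0
}}

```text
clock: 30.98
ee_pos: [632.3, 201.2, 276.9]
eef_rot: [[0.98, 0.2, -0.002], [0.2, -0.98, -0.001], [-0.002, 0.0, -1.0]]
contact_force: [-0.5, -0.2, 0.2]
finger_gap: 85.7
grip_force: 0.0
```

```bash
python3 look.py w10 square_nest_floor:10 square_holder_c:42
```

```text
tcp [632.3 201.2 276.9] yaw y-axis -78.5 j6 1.660418118786112 t 30.975 gap 85.68356546452 g 0.0 [-0.5 -0.2  0.2]
square_nest_floor 0.77 [249. 140. 328. 212.] [631.9 200.6  75.8  75.6 -78.5]
square_holder_c 0.86 [266. 160. 316. 210.] [634.6 201.9  49.   45.9  11.5]
```

Emit:
{"method": "send_rows", "body": {
  "motion": [
    [-1.2,-3.7,0,1],
    [-2.5,-3.7,0,1],
    [-2.5,-3.7,0,1],
    [-2.5,-3.7,0,1],
    [-2.5,-3.7,0,1],
    [-1.2,-0.5,0,0.4],
    [0,0,0,0],
    [0,0,0,0],
    [0,0,0,0]
  ]
}}

```text
clock: 32.25
ee_pos: [509.6, 12.2, 277.7]
eef_rot: [[0.956, 0.292, 0.0], [0.292, -0.956, 0.0], [0.0, -0.0, -1.0]]
contact_force: [-0.3, -0.3, -0.4]
finger_gap: 85.5
grip_force: 0.0
```

```bash
python3 look.py w11 rail_c:30
```

```text
tcp [509.6  12.2 277.7] yaw y-axis -73.0 j6 1.2754300587829297 t 32.25 gap 85.47808143208607 g 0.0 [-0.3 -0.3 -0.4]
rail_c 0.69 [255. 106. 321. 251.] [506.9  12.7 136.4  56.8  16.7]
```

View pics/w10.png

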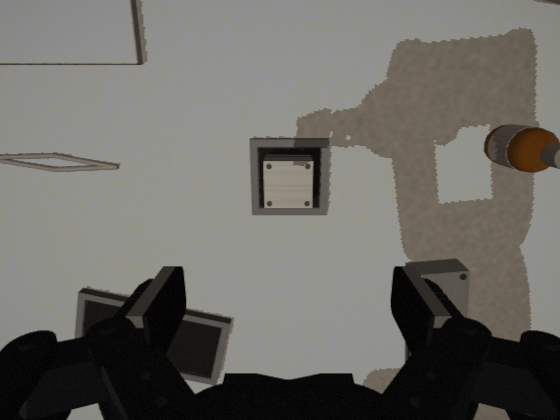

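View pics/w11.png

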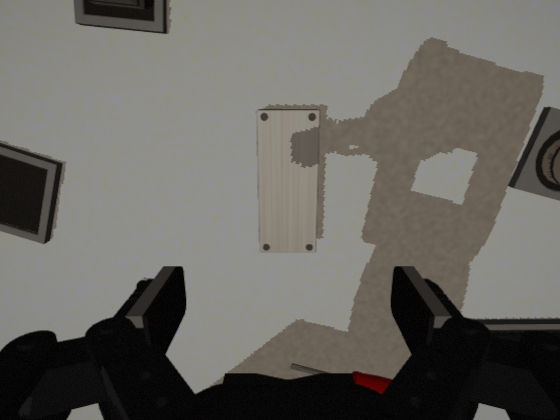

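Emit:
{"method": "send_rows", "body": {
  "motion": [
    [-0.25,0.05,-3,0],
    [0,0,-4,0],
    [0,0,-4,0],
    [0,0,-4,0],
    [0,0,-2.5,0],
    [0,0,-1.2,0],
    [0,0,0,0],
    [0,0,0,0],
    [0,0,0,0]
  ],
  "grip_force": 80
}}

```text
clock: 33.48
ee_pos: [507.0, 11.9, 92.0]
eef_rot: [[0.957, 0.291, 0.002], [0.291, -0.957, -0.0], [0.002, 0.001, -1.0]]
contact_force: [-0.1, 0.1, 0.2]
finger_gap: 85.0
grip_force: 0.0
```

Emit:
{"method": "send_rows", "body": {
  "motion": [
    [0,0.05,-0.7,0],
    [0,0,-0.6,0],
    [0,0,0,0],
    [0,0,0,0]
  ]
}}

```text
clock: 33.98
ee_pos: [506.3, 12.4, 77.8]
eef_rot: [[0.957, 0.291, -0.0], [0.291, -0.957, -0.0], [-0.0, 0.0, -1.0]]
contact_force: [-0.3, 0.6, -0.0]
finger_gap: 85.6
grip_force: 0.0
```

Emit:
{"method": "send_rows", "body": {
  "motion": [
    [0,0,0,0],
    [0,0,0,0],
    [0,0,0,0],
    [0,0,0,0],
    [0,0,0,0],
    [0,0,0,0],
    [0,0,0,0]
  ],
  "hand": 255
}}

```text
clock: 34.85
ee_pos: [506.6, 12.2, 78.6]
eef_rot: [[0.957, 0.291, 0.001], [0.291, -0.957, -0.0], [0.001, 0.001, -1.0]]
contact_force: [-0.7, -1.3, 5.3]
finger_gap: 54.3
grip_force: 86.3
```

Emit:
{"method": "send_rows", "body": {
  "motion": [
    [0,0,0.5,0],
    [0,0,1,0],
    [0,0,3,0],
    [0,0,4,0],
    [0,0,4.5,0],
    [-1.1,3.8,0,8.8],
    [-1.1,3.8,0,8.8],
    [-1.1,3.8,0,8.8],
    [-1.1,3.8,0,8.8],
    [-1.1,3.8,0,8.8],
    [-1.1,3.8,0,9],
    [-1.1,3.8,0,9],
    [-1.1,3.8,0,9],
    [0,0,0,0],
    [0,0,0,0],
    [0,0,0,0]
  ]
}}

```text
clock: 36.85
ee_pos: [418.4, 315.5, 207.9]
eef_rot: [[0.038, 0.999, -0.0], [0.999, -0.038, -0.001], [-0.001, -0.0, -1.0]]
contact_force: [-0.0, 0.6, -5.4]
finger_gap: 54.2
grip_force: 86.3
```

```bash
python3 look.py w12 rail_nest_floor:10 rail_c:160
```

```text
tcp [418.4 315.5 207.9] yaw y-axis -2.2 j6 0.6620420200295658 t 36.85 gap 54.17305215875679 g 86.29055857658386 [-0.   0.6 -5.4]
rail_nest_floor 0.96 [226.  81. 347. 112.] [417.8 391.3  87.7  20.8  -2.2]
rail_c 0.75 [204. 111. 373. 379.] [417.8 333.  104.8  55.   87.9]
```

View pics/w12.png

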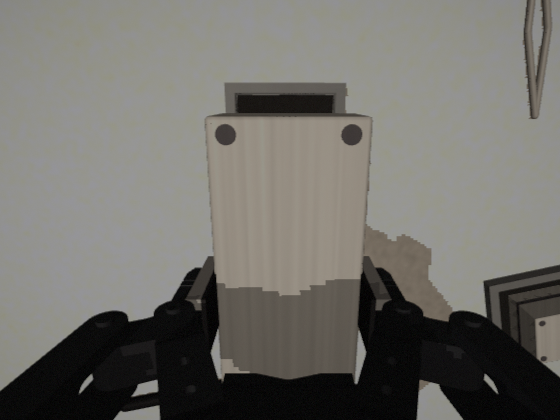

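Emit:
{"method": "send_rows", "body": {
  "motion": [
    [-0.3,0.1,-3,0],
    [0,0,-4,0],
    [0,0,-2.5,0],
    [0,0,-1,0],
    [0,0,-0.7,0],
    [0,0,0,0],
    [0,0,0,0],
    [0,0,0,0]
  ]
}}

```text
clock: 38.0
ee_pos: [415.6, 317.6, 96.6]
eef_rot: [[0.036, 0.999, 0.001], [0.999, -0.036, 0.001], [0.001, 0.001, -1.0]]
contact_force: [-0.3, -0.6, -5.7]
finger_gap: 54.5
grip_force: 86.1
```

Emit:
{"method": "send_rows", "body": {
  "motion": [
    [0,0,-0.5,0],
    [0,0,-0.3,0],
    [0,0,-0.2,0],
    [0,0,-0.1,0],
    [0,0,-0.1,0],
    [0,0,0,0],
    [0,0,0,0]
  ]
}}

```text
clock: 38.88
ee_pos: [415.3, 317.4, 84.6]
eef_rot: [[0.036, 0.999, 0.0], [0.999, -0.036, 0.0], [0.0, 0.0, -1.0]]
contact_force: [-2.5, -2.6, 6.3]
finger_gap: 54.2
grip_force: 87.6
```

Emit:
{"method": "send_rows", "body": {
  "motion": [
    [0,0,0,0],
    [0,0,0,0],
    [0,0,0,0],
    [0,0,0,0],
    [0,0,0.5,0],
    [0,0,2,0],
    [0,0,4,0],
    [0,0,5,0],
    [0,0,5,0],
    [0,0,3,0],
    [0,0,0,0],
    [0,0,0,0]
  ],
  "hand": 0
}}

```text
clock: 40.38
ee_pos: [414.8, 317.0, 278.0]
eef_rot: [[0.036, 0.999, -0.001], [0.999, -0.036, -0.001], [-0.001, -0.001, -1.0]]
contact_force: [0.1, -0.9, -0.3]
finger_gap: 85.8
grip_force: 0.0
```

```bash
python3 look.py w13 rail_nest_floor:10 rail_c:36
python3 - <<'E'
from h import *
cv2.imwrite('pics/t2.png',cv2.resize(vision.get_image('top')[130:300,100:440],None,fx=2.3,fy=2.3,interpolation=cv2.INTER_CUBIC))
E
```

```text
tcp [414.8 317.  278. ] yaw y-axis -2.1 j6 0.6667238350780924 t 40.375 gap 85.79158651443413 g 0.0 [ 0.1 -0.9 -0.3]
rail_nest_floor 0.62 [242.  86. 339. 256.] [415.  318.2 168.8  91.   87.1]
rail_c 0.8 [258. 102. 324. 251.] [414.4 319.8 135.   55.5  87.7]
```

View pics/w13.png

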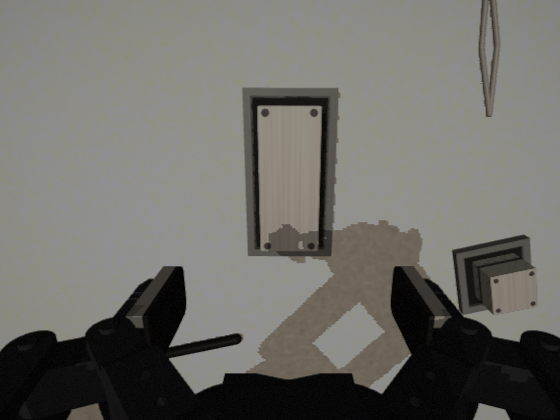

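View pics/t2.png

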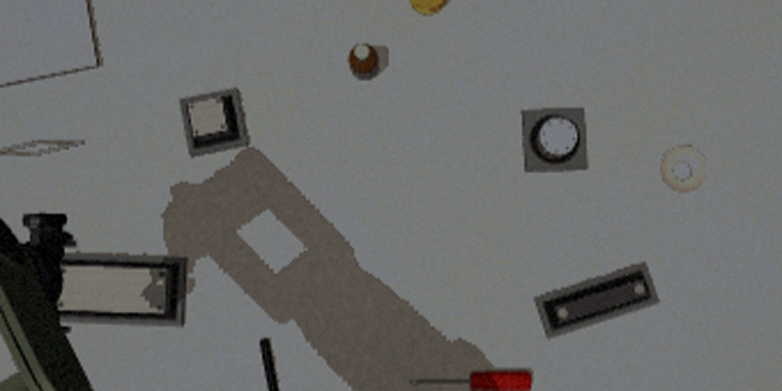

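The wrist view shows the rail seated in its recess at about (290,178). The top view shows the other three parts in their nests and the bottle and dish where they started, so I am handing in.

```bash
python3 -c "
from rig import order
print(order.finish_job())"
```

```text
the job is handed in; nothing more can be done
None
```

I laid all four parts in their matching nests, left the bottle and dish where they stood, and handed the job in at about 40 s; the hand-in gave no verdict, but the last pictures show every part seated.

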